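Turn a tray of argan nuts over into a clean tray

ROBOT

A 7-joint arm with a two-finger parallel gripper is mounted at the origin on the work surface. World frame = base frame: x ahead of the robot, y to its left, z up, the work surface at z = 0. Lengths are in mm, angles in rad, forces in N, time in s.
With the tool pointing down it reaches from about 400 to 875 mm from the base axis. Payload 4.4 kg.
Tool frame: the origin (TCP) lies midway between the tips of the shut fingers; the grasp point (between the pads) lies 19 mm behind it; z points along the fingers, y is the line along which they close (so a half turn about z gives the same grasp; the last joint's range is limited). The gripper opens to 85 mm and grips with 20 to 120 N. Pads are 22 mm wide; open, the fingers measure 114 mm over their backs; the gripper's body (76 mm by 85 mm) begins 54 mm behind the grasp point. The pads swing forward as they close: fully open they stand 13 mm farther back than shut.
Start: joints at [-0.066, 0.628, 0.038, 1.517, -0.027, 0.996, -0.02], TCP at [650.014, 0.027, 231.313] pointing down, gripper open.
Joint ranges: [-3.06, 3.06], [-0.37, 2.12], [-1.25, 1.32], [0.18, 2.47], [-1.1, 4.24], [0.23, 1.98], [-2.94, 2.94]. Speed limits (rad/s): [2.57, 2.57, 3.14, 3.14, 3.14, 3.14, 3.14].

INTERFACE

Orientations are given as [roll, pitch, yaw] about the fixed x, y, z axes, in that order (R = Rz(yaw) Ry(pitch) Rx(roll)).
In Python, from cell import ctrl gives the robot as it stands. The module is installed in compiled form; this text tells all that it offers.
- The arm moves only by the tool step_arm, never from a script. Its argument "commands" is one flat list of numbers, 7 for each row, row after row: the shift along the tool's x, y, z in cm, then the turn, a rotation vector about the tool's x, y, z in rad, then the opening, from 0 (shut) to 1 (fully open). A call has 1 to 10 rows; each row is the pose to reach, as a shift and turn from the pose commanded when the call began, along the tool's axes at that moment; what a row does not reach only later rows make up. A row lasts 1/10 s, in which the tool goes at most 50 mm and 8.59 degrees, less where a joint would pass 70% of its speed; a pose out of reach is approached as far as the arm can. A call with a gripper value outside its range is refused whole. The fingers move at their own pace and stop on an object; the grip force is fixed at half the most. Time passes only in rows, so rows that repeat a pose let the fingers close. It gives the time, the measured TCP pose, the force, the opening and the grip force at its end, in the units of the state.
- ctrl.read_state(): the state, without advancing time (a new reading comes with each control period).
- ctrl.get_image(name): name is "scene" or "side" or "wrist"; returns a dict with "image" (420x560x3 uint8, red, green, blue), "range_z" (420x560 float32, mm along the optical axis (not along the pixel's ray), 0 where there is no reading), "vfov" (degrees; the focal length in pixels is half the picture's height over the tangent of half this angle, whatever the lens; pixels are square), "cx", "cy" (the principal point, pixels), "D" ([k1, k2, p1, p2, k3] as OpenCV has them; the pictures are not rectified), "world_to_cam" (4x4, takes a point from world to camera coordinates). Camera axes: x right, y down, z forward; pixel columns grow to the right and rows downward; lengths in mm; the calibration is good to about 2 mm. A picture is of the moment at which its call begins.
- ctrl.finish_job(): hands the job in; it is judged then, once.
The state is a dict: "clock": time; "qpos": joint angles; "qd": joint speeds; "tau": joint torques, N m; "eef_pos": TCP position; "tool_rot": TCP orientation; "force": force on the tool from outside, world axes, zero at the start; "torque": the same for the moment, N m; "width": finger opening in mm; "gripper_force": force on a finger pad.
Only numpy, scipy, OpenCV 4.12 (cv2) and the standard library are available. Lean on these libraries where they do the work, as an engineer would, in place of code of your own. Each camera call takes 0.05 s, during which the arm holds its last target. There are 200 camera calls.

TASK

Cap the tray of nuts in the tilting cradle with the empty green tray, slid mouth-down fully home into the slot on top of it, then swing the cradle gently by its red crank all the way over to the other side so that the nuts drop into the green tray. Then draw the emptied white tray off the top and lay it mouth-down wholly on the blue mat, leaving the green tray with all five nuts in the cradle; spill no nut and leave the other things on the table where they are.

Things in the scene. Friction and masses are not known exactly. Their poses are not given: they have to be found in the camera images.
- full_tray: White tray holding the nuts, 130 (x) x 100 (y) mm, 36 mm deep outside, walls and floor 4 mm, 0.15 to 0.31 kg. Origin: centre of its floor's outside; z towards the open mouth (rim at +36 mm). Under the floor, centred, a black grip rib along x: 80 long, 14 thick, 34 mm tall (z 0 to -34). Starts mouth up in the lower half of the slot, leaning 30 degrees: origin at slot y -39, z 50 mm.
- clean_tray: Empty green tray of the same shape, size, mass and axes, with a pale wooden grip rib; a half turn about z changes nothing. Starts mouth-down on the table left or right of the cradle: its z points down, origin 36 mm above the table, rib top at 70 mm. Home in the slot: origin at slot y about +36 (33 to 39), z 50 mm, x within 3 mm of 0, its z against slot y.
- slot (a point): Point on the cradle's hinge axis, middle of the slot's floor, 78 mm above the table; axes turn with the cradle. x: along the hinge, away from crank and robot. z: up the slot, out of its open mouth; at the start to the right (robot's view), 30 degrees above level. y: across the slot's thickness, at the start up and to the left, 30 degrees off vertical; after the turn it points down.
- stand: Grey fixed stand with posts (90 mm high) at 90 mm either side along x; origin under the slot point. The aluminium slot holds two trays mouth to mouth: gap y -39 to +39 mm, x -68 to +68 mm, floor z 0 (slot frame). Lips 6 mm thick, only from |x| = 51 mm outward, z 0 to 70 mm, flaring up to z 88, bound the gap: trays slide in and out along z, ribs showing outside between the lips.
- crank (a point): Middle of the red crank handle on the robot's side of the cradle: round bar 16 mm thick, parallel to the hinge axis, 112 mm from it along slot z, free from slot x = -105 to -190 mm (this point: -150). It swings over the top of the cradle on an arc and must turn within the fingers.
- cradle (a joint): Angle of the cradle, rad: 0 at the start (stop), 2.094 fully turned over to the robot's left (other stop), turning about minus slot x. The hinge is damped; its weight rests it at either stop, and let go in between it sinks to the nearer one. It takes up to about 10 N at the crank. Gently means well under 2 rad/s.
- mat: Blue mat fixed flat on the table, 200 (x) x 170 (y) x 4 mm, origin at the centre of its underside; left or right of the cradle, on the side where the green tray did not start.
- nut0: Argan nut, brown oval 33 mm long, 21 mm thick, loose in the white tray; origin at its centre.
- nut1: Argan nut, brown oval 33 mm long, 21 mm thick, loose in the white tray; origin at its centre.
- nut2: Argan nut, brown oval 33 mm long, 21 mm thick, loose in the white tray; origin at its centre.
- nut3: Argan nut, brown oval 33 mm long, 21 mm thick, loose in the white tray; origin at its centre.
- nut4: Argan nut, brown oval 33 mm long, 21 mm thick, loose in the white tray; origin at its centre.
- oil_bottle: Bystander, not to be disturbed: brown glass oil bottle, 60 mm diameter, 170 mm tall; origin at the centre of its underside.
- paste_jar: Bystander, not to be disturbed: glass jar with a brass lid, 72 mm diameter, 90 mm tall; origin at the centre of its underside.
- shell_bowl: Bystander, not to be disturbed: white ceramic bowl, 110 mm across, 50 mm tall; origin at the centre of its underside.
- scoop: Bystander, not to be disturbed: spoon-shaped scoop lying flat, 150 mm long.
- cracking_stone: Bystander, not to be disturbed: rounded pale stone, 100 mm across, 44 mm tall; origin at the centre of its underside.
- brush: Bystander, not to be disturbed: hand brush lying flat, 140 mm long.
Mind the look-alikes: they are no part of the job. Leave any pink look-alike of the full_tray alone.

How it is judged:
By the outcome, as a careful person would: the job done as asked, in the order asked, and still so for the second after the job is handed in, with the robot touching nothing.
It also fails if it takes over 69 s, if anything falls off the work surface, if the arm or the gripper's body presses on something with over 40 N, if the wrist force passes 120 N, or if a joint passes its speed limit or range.

## Working session

There is one attempt and no reset: what is moved stays moved. The work goes in short steps, Python scripts to look and compute and a tool call to move; the robot and the scene stay as the last step left them, time stands still between calls to the robot, and variables do not carry over. Pictures are saved under pics/ and viewed, at most 10 in all, crops included, and the job is handed in when it is done.

Besides the shell and the picture viewer there is one more tool, called as a command line: name --argument value ..., lists and objects as JSON in quotes. step_arm: Moves the arm, as the interface text tells. Its arguments: {"type":"object","properties":{"commands":{"type":"array"}},"required":["commands"]}

```bash
mkdir -p pics; cat > h.py <<'E'
import numpy as np, cv2, pickle
from cell import ctrl
from scipy.spatial.transform import Rotation as R
def snap(n,fn):
    d=ctrl.get_image(n); cv2.imwrite(f'pics/{fn}.png',d['image'][:,:,::-1]); pickle.dump(d,open(f'pics/{fn}.pkl','wb')); return d
def cloud(d):
    h,w=d['range_z'].shape; f=h/2/np.tan(np.radians(d['vfov'])/2)
    K=np.array([[f,0,d['cx']],[0,f,d['cy']],[0,0,1]])
    v,u=np.mgrid[:h,:w]
    p=cv2.undistortPoints(np.stack([u,v],-1).reshape(-1,1,2).astype(float),K,np.array(d['D'])).reshape(h,w,2)
    z=d['range_z'].astype(float); P=np.stack([p[...,0]*z,p[...,1]*z,z],-1)
    T=np.linalg.inv(d['world_to_cam']); Q=P@T[:3,:3].T+T[:3,3]; Q[z==0]=np.nan
    return Q
E
python3 - <<'E'
from h import *
a=snap('scene','s0');b=snap('side','d0')
cv2.imwrite('pics/both.png',cv2.resize(np.vstack([a['image'],b['image']])[:,:,::-1],None,fx=.71,fy=.71))
for d in(a,b):
    Q=cloud(d);print(d['world_to_cam'].round(2).tolist(),d['vfov'])
    hsv=cv2.cvtColor(d['image'],cv2.COLOR_RGB2HSV)
    for n,lo,hi in(('green',(40,80,40),(85,255,255)),('blue',(95,100,40),(130,255,255)),('red',(0,150,80),(6,255,255)),('red2',(172,150,80),(180,255,255))):
        m=cv2.inRange(hsv,lo,hi);k,l,s,c=cv2.connectedComponentsWithStats(m)
        for i in range(1,k):
            if s[i,4]>60:
                q=Q[l==i];q=q[~np.isnan(q[:,0])];print(n,s[i].tolist(),np.percentile(q,[2,50,98],axis=0).round(0).tolist() if len(q) else None)
E
```

```text
[[0.38, 0.93, -0.0, -246.17], [0.81, -0.33, -0.48, -409.71], [-0.44, 0.18, -0.88, 1319.05], [0.0, 0.0, 0.0, 1.0]] 57.59921874461274
green [133, 205, 45, 49, 1606] [[414.0, -352.0, 10.0], [496.0, -287.0, 35.0], [556.0, -229.0, 39.0]]
blue [79, 35, 44, 37, 1073] [[-1045.0, -513.0, -445.0], [-936.0, -408.0, -437.0], [-828.0, -296.0, -429.0]]
blue [307, 132, 80, 68, 2950] [[385.0, 209.0, 1.0], [484.0, 289.0, 4.0], [573.0, 372.0, 8.0]]
red [218, 173, 18, 25, 139] [[459.0, -88.0, 135.0], [496.0, -78.0, 141.0], [532.0, -68.0, 144.0]]
[[-0.83, -0.55, 0.01, 469.28], [-0.39, 0.57, -0.73, 276.61], [0.39, -0.61, -0.69, 889.71], [0.0, 0.0, 0.0, 1.0]] 57.29992154235417
green [316, 0, 18, 64, 465] [[1085.0, -1450.0, -127.0], [1122.0, -1328.0, 59.0], [1185.0, -1288.0, 213.0]]
green [334, 0, 36, 64, 1128] [[929.0, -1611.0, -60.0], [1032.0, -1356.0, 150.0], [1104.0, -1293.0, 261.0]]
green [361, 0, 40, 55, 1056] [[818.0, -1599.0, -5.0], [869.0, -1506.0, 145.0], [917.0, -1372.0, 259.0]]
green [322, 158, 51, 41, 992] [[406.0, -346.0, 3.0], [467.0, -263.0, 34.0], [551.0, -220.0, 39.0]]
blue [183, 272, 108, 91, 5344] [[381.0, 212.0, 1.0], [472.0, 299.0, 4.0], [572.0, 375.0, 7.0]]
red [298, 177, 31, 14, 168] [[455.0, -236.0, 1.0], [494.0, -72.0, 139.0], [576.0, -63.0, 143.0]]
```

View pics/both.png

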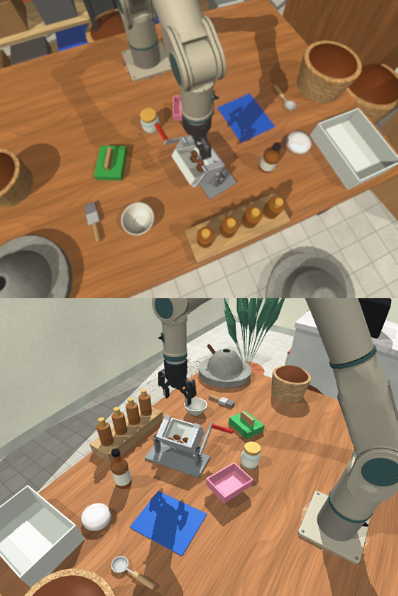

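```bash
python3 - <<'E'
from h import *
w=snap('wrist','w0')
L=lambda n:pickle.load(open(f'pics/{n}.pkl','rb'))
a,b=L('s0'),L('d0')
A=a['image'][120:300,100:380];B=b['image'][130:300,190:400]
cv2.imwrite('pics/c1.png',np.vstack([np.hstack([cv2.resize(A,(400,257)),cv2.resize(B,(400,257))]),np.hstack([cv2.resize(w['image'],(400,300)),np.zeros((300,400,3),np.uint8)])])[:,:,::-1])
def rect(p):
    r=cv2.minAreaRect(p.astype(np.float32));return np.round(r[0],1),np.round(r[1],1),round(r[2],1)
for n,d in(('scene',a),('side',b),('wrist',w)):
    Q=cloud(d);hsv=cv2.cvtColor(d['image'],cv2.COLOR_RGB2HSV)
    box=lambda x0,x1,y0,y1,z0,z1:(Q[...,0]>x0)&(Q[...,0]<x1)&(Q[...,1]>y0)&(Q[...,1]<y1)&(Q[...,2]>z0)&(Q[...,2]<z1)
    m=box(390,600,-370,-200,62,80)
    if m.sum()>10: print(n,'rib',m.sum(),rect(Q[m][:,:2]),np.median(Q[m][:,2]),Q[m].mean(0))
    g=(cv2.inRange(hsv,(40,80,40),(85,255,255))>0)&box(390,600,-370,-200,30,42)
    if g.sum()>10: print(n,'green',g.sum(),rect(Q[g][:,:2]))
    r=((cv2.inRange(hsv,(0,120,60),(8,255,255))>0)|(cv2.inRange(hsv,(170,120,60),(180,255,255))>0))&box(420,580,-130,-30,120,160)
    if r.sum()>10:
        p=Q[r];c=p.mean(0);u,s,v=np.linalg.svd(p-c);print(n,'crank',r.sum(),c.round(1),v[0].round(3),(np.percentile((p-c)@v[0],[0,2,98,100])).round(1),rect(p[:,:2]))
    bl=(cv2.inRange(hsv,(95,100,40),(130,255,255))>0)&box(350,620,180,400,-8,12)
    if bl.sum()>10: print(n,'mat',rect(Q[bl][:,:2]))
    # stand top posts, other things
    m=box(520,780,-100,140,4,22)
    if m.sum()>10: print(n,'base',rect(Q[m][:,:2]),Q[m].mean(0).round(1))
    m=box(300,800,-400,400,10,300)&(w is not d)
    hh=np.zeros((25,40));
    ix=((Q[m][:,0]-300)//20).astype(int);iy=((400-Q[m][:,1])//20).astype(int)
    np.maximum.at(hh,(ix,iy),Q[m][:,2]) if False else None
    if d is a:
        H=np.zeros((26,40))
        np.maximum.at(H,(ix,iy.clip(0,39)),Q[m][:,2])
        print('map rows x 300+20i, cols y 400-20j');[print(300+20*i,' '.join('%3d'%h if h else '  .' for h in H[i])) for i in range(25,-1,-1)]
print(ctrl.read_state())
E
```

```text
scene rib 174 (array([ 482.6, -290.1]), array([15.8, 79.7]), 65.8) 69.14678770455441 [ 484.72516538 -290.19236446   68.80532138]
scene green 1375 (array([ 482.3, -290.5]), array([102.6, 134. ]), 66.6)
scene crank 155 [496.6 -78.2 140.5] [ 0.987  0.158 -0.001] [-40.7 -39.1  37.1  38.8] (array([495.6, -77.8]), array([79.5, 14.9]), 8.3)
scene mat (array([478.4, 290.4]), array([198.7, 169.2]), 5.7)
scene base (array([649.9,  17.1]), array([232.8, 251.9]), 88.4) [713.5  57.    9.7]
map rows x 300+20i, cols y 400-20j
800   .   .   .   .   .   .   .   .   .   .   .   .   .   .   .   .   .   .   .   .   .   .   .   .   .   .   .   .   .   .   .   .   .   .   .   .   .   .   .   .
780   .   .   .   .   .   .   .   .   .   .   .   .   .   .   .   .   .   .   .   .   .   .   .   .   .   .   .   .   .   .   .  53  52  52   .   .   .   .   .   .
760   .   .   .   .   .   .   .   .   .   .   .   .   .   .   .   .   .   .   .   .   .   .   .   .   .   .   .   .   .   .  51  50  33  50  52   .   .   .   .   .
740   .   .   .   .   .   . 113 111   .   .   .   .   .   .   .  10  11  12  11  12   .   .
[... 4464 characters left out ...]
pos': array([-0.06580583,  0.62914421,  0.03846624,  1.51817133, -0.02698544,
        0.99630427, -0.02001536]), 'qd': array([-6.93685582e-04, -2.21798761e-03,  2.15458062e-03, -1.42701438e-03,
        3.89527190e-06, -4.36434711e-04,  4.82532816e-05]), 'tau': array([ 2.19518879e-03, -5.63800478e+01,  1.22790758e+00, -1.93650573e+01,
        1.11919764e-02,  7.40401709e-03, -1.44664841e-05]), 'eef_pos': array([6.49503897e+02, 2.07742518e-02, 2.30583273e+02]), 'tool_rot': array([-3.14008425e+00,  3.16597062e-05,  1.57077956e+00]), 'force': array([ 0.22590822, -0.09662144, -0.56127215]), 'torque': array([ 0.03073499, -0.0040461 , -0.01516255]), 'gripper_force': 0.0, 'width': 85.52996793874021}
```

View pics/c1.png

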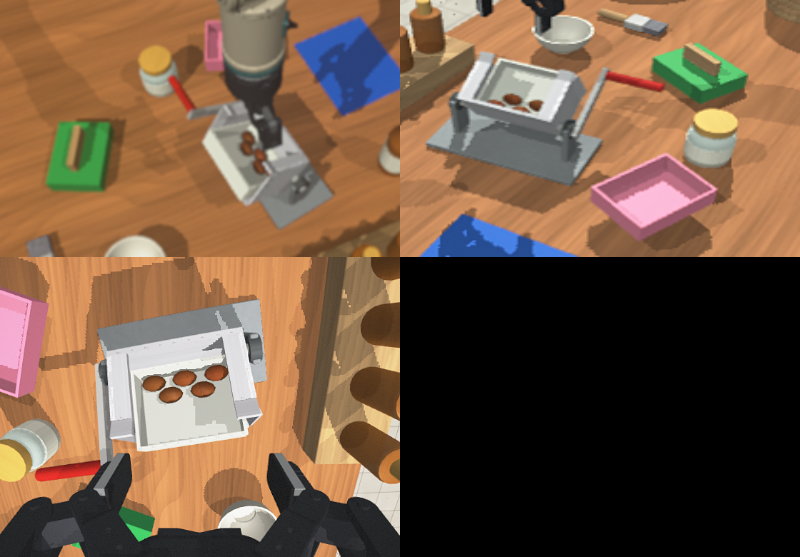

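```bash
python3 - <<'E'
from h import *
L=lambda n:pickle.load(open(f'pics/{n}.pkl','rb'))
th=np.radians(9.5);u=np.array([np.cos(th),np.sin(th),0]);n=np.array([-u[1],u[0],0]);up=np.array([0,0,1.])
c,s=np.cos(np.pi/6),.5
S=np.array([u,c*up+s*n,-c*n+s*up]);O=np.array([630,45,78.])
for nm in('s0','d0','w0'):
    d=L(nm);Q=cloud(d);q=(Q-O)@S.T
    sat=cv2.cvtColor(d['image'],cv2.COLOR_RGB2HSV)[...,1]
    def ext(m,t):
        p=q[m&(sat<70)]
        if len(p)>20: print(nm,t,len(p),np.percentile(p,[1,50,99],axis=0).round(1).tolist())
    X,Y,Z=q[...,0],q[...,1],q[...,2]
    for z0 in(92,): ext((abs(X)<80)&(Z>88)&(Z<115)&(Y>-45)&(Y<10),'tray far wall')
    ext((abs(X)<55)&(Y<-20)&(Y>-45)&(Z>15)&(Z<85),'tray floor(in)')
    ext((abs(X)>40)&(abs(X)<90)&(Y>30)&(Y<60)&(Z>5)&(Z<65),'lips top')
    ext((X<-40)&(X>-90)&(Y>30)&(Y<60)&(Z>5)&(Z<65),'near lip top')
    ext((X>40)&(X<90)&(Y>30)&(Y<60)&(Z>5)&(Z<65),'far lip top')
    ext((abs(X)<45)&(Z>-15)&(Z<8)&(Y>0)&(Y<60),'slot floor')
    # base plate in yawed frame
    b=(Q-O)@np.array([u,n,up]).T
    m=(abs(b[...,0])<160)&(abs(b[...,1])<90)&(b[...,2]>-74)&(b[...,2]<-62)&(sat<70)
    p=b[m];print(nm,'base',len(p),np.percentile(p,[.5,50,99.5],axis=0).round(1).tolist(), cv2.minAreaRect(p[:,:2].astype(np.float32)))
    m=(abs(b[...,0])>82)&(abs(b[...,0])<110)&(abs(b[...,1])<25)&(b[...,2]>0)&(b[...,2]<22)
    for sg in(-1,1):
        p=b[m&(b[...,0]*sg>0)]
        if len(p)>8:print(nm,'post',sg,len(p),np.percentile(p,[2,50,98],axis=0).round(1).tolist())
E
```

```text
s0 tray far wall 583 [[-71.9, -39.4, 88.4], [1.3, -18.1, 100.0], [68.1, -1.0, 102.5]]
s0 tray floor(in) 410 [[-53.8, -37.7, 20.2], [-5.5, -35.1, 49.1], [41.0, -24.4, 68.7]]
s0 lips top 246 [[-76.8, 30.8, 6.5], [57.1, 44.6, 43.3], [68.5, 47.4, 64.5]]
s0 near lip top 50 [[-78.1, 37.8, 46.4], [-65.4, 44.5, 55.5], [-55.2, 47.4, 64.2]]
s0 far lip top 196 [[45.5, 30.6, 6.4], [60.5, 44.6, 35.6], [68.5, 47.4, 64.5]]
s0 slot floor 188 [[-7.6, 1.7, -6.9], [18.9, 33.5, -0.2], [42.0, 46.4, 2.7]]
s0 base 851 [[39.5, -59.6, -73.4], [89.7, -7.3, -68.2], [114.9, 59.3, -63.2]] ((-20.871078491210938, -0.5731010437011719), (272.6682434082031, 120.45867156982422), 0.5297213792800903)
s0 post -1 9 [[-109.9, -18.2, 10.9], [-107.6, -11.0, 16.9], [-103.6, -3.0, 20.5]]
s0 post 1 82 [[82.4, -17.3, 0.3], [88.6, -2.3, 10.4], [94.5, 16.1, 17.5]]
d0 tray far wall 231 [[-37.1, -39.3, 88.2], [13.7, -22.3, 95.6], [56.9, -0.3, 100.2]]
d0 tray floor(in) 501 [[-29.7, -40.0, 18.4], [15.3, -35.3, 58.5], [54.8, -21.6, 84.3]]
d0 lips top 396 [[-80.3, 32.0, 5.6], [-59.4, 44.3, 34.8], [66.1, 48.2, 64.5]]
d0 near lip top 216 
[... 685 characters left out ...]
[0.8, -36.1, 57.9], [53.8, -25.4, 84.5]]
w0 lips top 5013 [[-75.7, 39.1, 5.8], [47.7, 43.9, 36.4], [69.4, 45.4, 64.3]]
w0 near lip top 2466 [[-76.1, 38.5, 5.7], [-64.1, 43.8, 36.6], [-53.8, 45.3, 64.4]]
w0 far lip top 2547 [[47.6, 40.8, 5.8], [58.6, 44.0, 36.3], [69.7, 45.5, 64.3]]
w0 slot floor 3601 [[-44.0, 0.7, -5.4], [0.8, 31.2, 0.4], [43.8, 45.1, 1.3]]
w0 base 8749 [[-121.2, -57.6, -70.8], [14.4, 39.9, -68.6], [115.8, 58.6, -66.5]] ((-2.972991943359375, -0.8172111511230469), (239.55372619628906, 119.43472290039062), 0.1323312669992447)
w0 post -1 822 [[-108.0, -23.5, 2.4], [-99.9, -3.8, 13.5], [-89.8, 15.2, 21.4]]
w0 post 1 608 [[82.2, -17.5, 4.5], [87.6, 0.2, 12.7], [94.0, 16.3, 16.1]]
```

```bash
cat >> h.py <<'E'
th=np.radians(9.7);u=np.array([np.cos(th),np.sin(th),0]);n=np.array([-u[1],u[0],0]);up=np.array([0,0,1.])
O=np.array([627,44.5,78.])
def slot(a=0.):  # rows = slot axes at cradle angle a (about -x)
    S=np.array([u,np.cos(np.pi/6)*up+.5*n,-np.cos(np.pi/6)*n+.5*up])
    return R.from_rotvec(-u*a).apply(S)
def tool(x,z):   # rotation with tool x,z
    x=np.array(x,float);x/=np.linalg.norm(x);z=np.array(z,float)/np.linalg.norm(z);return R.from_matrix(np.array([x,np.cross(z,x),z]).T)
def heading(deg): t=np.radians(deg);return tool([np.cos(t),np.sin(t),0],[0,0,-1])
def cur():
    s=ctrl.read_state();return np.array(s['eef_pos']),R.from_euler('xyz',s['tool_rot']),s
def delta(pos,rot,p=None,r=None):
    if p is None:p,r,_=cur()
    return np.round(np.r_[r.inv().apply(np.array(pos)-p)/10,(r.inv()*rot).as_rotvec()],3).tolist()
E
python3 - <<'E'
from h import *
print(delta([482,-290,150],heading(156.3)),delta([482,-290,39],heading(156.3)))
E
```

```text
[-29.002, -16.738, 8.085, -0.001, -0.001, -1.157] [-29.002, -16.721, 19.184, -0.001, -0.001, -1.157]
```

step_arm --commands '[-29,-16.7,8.0,0,0,-1.157,0.7,-29,-16.7,8.0,0,0,-1.157,0.7,-29,-16.7,8.0,0,0,-1.157,0.7,-29,-16.7,8.0,0,0,-1.157,0.7,-29,-16.7,8.0,0,0,-1.157,0.7,-29,-16.7,8.0,0,0,-1.157,0.7,-29,-16.7,8.0,0,0,-1.157,0.7,-29,-16.7,8.0,0,0,-1.157,0.7,-29,-16.7,8.0,0,0,-1.157,0.7,-29,-16.7,8.0,0,0,-1.157,0.7]'

```text
clock: 1.15
eef_pos: [483.6, -289.1, 151.3]
tool_rot: [3.14, 0.0, 2.726]
force: [-0.6, -0.6, 0.2]
width: 59.9
gripper_force: 0.0
```

```bash
python3 - <<'E'
from h import *
d=snap('wrist','w1');Q=cloud(d);hsv=cv2.cvtColor(d['image'],cv2.COLOR_RGB2HSV)
g=(cv2.inRange(hsv,(40,80,40),(85,255,255))>0)
m=g&(Q[...,2]>30)&(Q[...,2]<42);print(m.sum(),cv2.minAreaRect(Q[m][:,:2].astype(np.float32)))
for sc in (8,35):
  m=(Q[...,2]>62)&(Q[...,2]<78)&(abs(Q[...,0]-482)<60)&(abs(Q[...,1]+290)<60)&(hsv[...,0]>=5)&(hsv[...,0]<sc)&(hsv[...,1]>40)
  if m.sum():print(m.sum(),cv2.minAreaRect(Q[m][:,:2].astype(np.float32)),np.median(Q[m],axis=0))
print(delta([482,-290,39],heading(156.3)),cur()[0])
E
```

```text
16932 ((483.43804931640625, -291.3330078125), (100.34746551513672, 130.86282348632812), 66.04750061035156)
2030 ((482.8583068847656, -291.2579040527344), (13.695021629333496, 79.85662841796875), 65.94233703613281) [ 479.88084261 -289.82186486   69.26089605]
[0.136, -0.209, 11.25, 0.001, 0.001, -0.0] [ 483.98423946 -288.70346206  151.50624363]
```

```bash
python3 - <<'E'
from h import *
print(delta([483,-291.3,39],heading(156)),cur()[0])
E
```

```text
[-0.007, -0.288, 11.25, 0.001, 0.001, 0.005] [ 483.98423946 -288.70346206  151.50624363]
```

step_arm --commands '[0,-0.25,4,0,0,0.005,0.7,0,-0.25,7,0,0,0.005,0.7,0,-0.25,9.5,0,0,0.005,0.7,0,-0.25,10.7,0,0,0.005,0.7,0,-0.25,11.2,0,0,0.005,0.7,0,-0.25,11.2,0,0,0.005,0.3,0,-0.25,11.2,0,0,0.005,0,0,-0.25,11.2,0,0,0.005,0,0,-0.25,11.2,0,0,0.005,0,0,-0.25,11.2,0,0,0.005,0]'

```text
clock: 2.2
eef_pos: [483.0, -292.6, 40.6]
tool_rot: [-3.142, 0.002, 2.723]
force: [0.1, 0.1, 6.0]
width: 13.1
gripper_force: 59.3
```

```bash
cat >> h.py <<'E'
def ins(z,y=40.6,x=0.5,a=0.):
    S=slot(a);return O+S.T@np.array([x,y,z]), tool(-u,-S[1] if a<1 else S[1])
E
python3 - <<'E'
from h import *
P,r=ins(185);print(P,delta(P,r)); print(delta(P+[0,0,0],r,np.array([483,-292.6,180]),heading(156)))
E
```

```text
[651.06699268 -93.33016018 205.66063139] [-7.291, 25.043, -16.486, 0.508, -0.152, -0.575]
[-7.249, 25.04, -2.566, 0.508, -0.154, -0.575]
```

step_arm --commands '[0,0,-4,0,0,0,0,0,0,-8,0,0,0,0,0,0,-12,0,0,0,0,0,0,-15,0,0,0,0,0,0,-16,0,0,0,0,0,0,-16,0,0,0,0]'

```text
clock: 2.8
eef_pos: [482.4, -292.8, 200.4]
tool_rot: [-3.141, 0.003, 2.722]
force: [0.3, 0.2, -2.5]
width: 13.0
gripper_force: 59.1
```

```bash
python3 - <<'E'
from h import *
P,r=ins(185);print(delta(P,r))
E
```

```text
[-7.288, 25.081, -0.516, 0.507, -0.152, -0.576]
```

step_arm --commands '[-0.7,2.5,-1,0.05,-0.015,-0.058,0,-2.1,7.5,-2,0.15,-0.045,-0.17,0,-3.6,12.5,-2,0.25,-0.075,-0.29,0,-5.1,17.5,-1.5,0.36,-0.107,-0.4,0,-6.2,21.5,-1,0.43,-0.13,-0.49,0,-7,24,-0.5,0.49,-0.147,-0.55,0,-7.29,25.08,-0.5,0.507,-0.152,-0.576,0,-7.29,25.08,-0.5,0.507,-0.152,-0.576,0,-7.29,25.08,-0.5,0.507,-0.152,-0.576,0]'

```text
clock: 3.7
eef_pos: [649.2, -95.3, 203.4]
tool_rot: [-2.619, -0.005, -2.975]
force: [-0.1, -1.0, -1.4]
width: 12.9
gripper_force: 59.4
```

```bash
python3 - <<'E'
from h import *
P,r=ins(185);print(delta(P,r))
a=snap('scene','s1');b=snap('side','d1')
A=a['image'][130:290,200:400];B=b['image'][130:300,190:400]
cv2.imwrite('pics/c2.png',np.hstack([cv2.resize(A,(400,320)),cv2.resize(B,(400,320))])[:,:,::-1])
S=slot()
for nm,d in(('s',a),('d',b)):
    Q=cloud(d);q=(Q-O)@S.T;hsv=cv2.cvtColor(d['image'],cv2.COLOR_RGB2HSV)
    g=(cv2.inRange(hsv,(40,80,40),(85,255,255))>0)&(abs(q[...,0])<110)&(q[...,2]>110)&(q[...,2]<260)&(abs(q[...,1])<80)
    p=q[g];print(nm,g.sum(),np.percentile(p,[1,50,99],axis=0).round(1).tolist())
    t=g&(q[...,1]>30)&(q[...,1]<44);p=q[t]
    if t.sum()>20:print('top',t.sum(),np.percentile(p,[1,50,99],axis=0).round(1).tolist(),cv2.minAreaRect(p[:,[0,2]].astype(np.float32)), np.linalg.lstsq(np.c_[p[:,0],p[:,2],np.ones(len(p))],p[:,1],rcond=None)[0].round(3))
E
```

```text
[-0.215, 0.022, -0.278, 0.001, -0.005, 0.0]
s 1990 [[-66.1, -0.8, 138.2], [19.0, 32.1, 214.7], [61.3, 35.6, 236.6]]
top 1310 [[-66.1, 30.2, 137.7], [16.2, 32.8, 206.0], [60.8, 35.7, 235.9]] ((-3.1019821166992188, 186.22874450683594), (130.60362243652344, 101.53709411621094), 0.21152614057064056) [-8.000e-03 -4.000e-03  3.379e+01]
d 1186 [[-69.3, 0.1, 134.6], [-31.7, 32.6, 161.7], [57.5, 37.8, 234.3]]
top 865 [[-68.8, 30.3, 135.1], [-30.0, 33.4, 167.1], [57.5, 37.4, 234.5]] ((-5.082511901855469, 185.0932159423828), (129.04501342773438, 104.05899047851562), 0.4665254056453705) [-1.0000e-02  2.0000e-03  3.2941e+01]
```

View pics/c2.png

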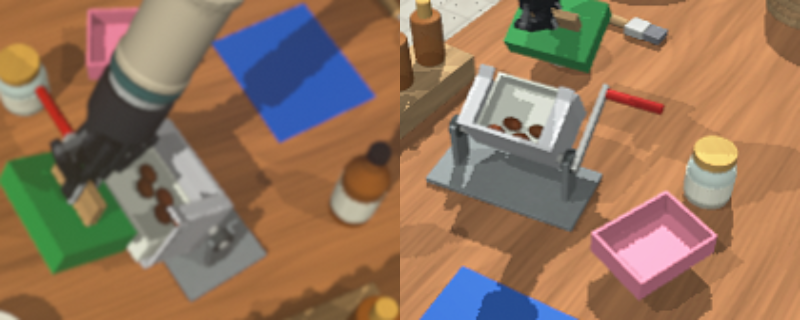

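step_arm --commands '[-0.06,0,-0.12,0,-0.005,0,0,-0.12,0,-0.23,0,-0.005,0,0,-0.12,1.0,-0.23,0,-0.005,0,0,-0.12,2.0,-0.23,0,-0.005,0,0,-0.12,3.0,-0.23,0,-0.005,0,0,-0.12,4,-0.23,0,-0.005,0,0,-0.12,4.7,-0.23,0,-0.005,0,0,-0.12,5.4,-0.23,0,-0.005,0,0,-0.12,6,-0.23,0,-0.005,0,0,-0.12,6,-0.23,0,-0.005,0,0]'

```text
clock: 4.8
eef_pos: [642.6, -39.0, 175.8]
tool_rot: [-2.621, 0.002, -2.967]
force: [0.4, -0.3, -1.4]
width: 13.2
gripper_force: 59.4
```

```bash
python3 - <<'E'
from h import *
P,r,s=cur();print(slot()@(P-O),slot()@s['force'],delta(ins(50)[0],ins(50)[1]))
a=snap('scene','s2');b=snap('side','d2')
S=slot()
for nm,d in(('s',a),('d',b)):
    Q=cloud(d);q=(Q-O)@S.T;hsv=cv2.cvtColor(d['image'],cv2.COLOR_RGB2HSV)
    g=(cv2.inRange(hsv,(40,80,40),(85,255,255))>0)&(abs(q[...,0])<110)&(q[...,2]>60)&(q[...,2]<260)&(abs(q[...,1])<80)
    t=g&(q[...,1]>30)&(q[...,1]<44);p=q[t]
    print('top',t.sum(),np.percentile(p,[1,50,99],axis=0).round(1).tolist(),cv2.minAreaRect(p[:,[0,2]].astype(np.float32)), np.linalg.lstsq(np.c_[p[:,0],p[:,2],np.ones(len(p))],p[:,1],rcond=None)[0].round(3))
E
```

```text
[  1.27314304  42.25531228 122.40932281] [ 0.3049991  -1.41571426 -0.35630595] [0.054, 7.241, 0.184, 0.003, 0.004, 0.003]
top 1230 [[-65.0, 30.5, 74.6], [16.6, 37.3, 145.1], [64.1, 40.0, 173.4]] ((-1.3147811889648438, 123.41899108886719), (102.66065216064453, 131.76023864746094), 89.53067779541016) [-4.0000e-03 -1.7000e-02  3.9482e+01]
top 858 [[-65.8, 30.9, 72.6], [-26.6, 37.3, 108.5], [59.8, 41.2, 171.5]] ((-2.0446243286132812, 122.37322998046875), (130.54530334472656, 100.57646942138672), 0.20239706337451935) [5.0000e-03 6.0000e-03 3.6611e+01]
```

step_arm --commands '[0.08,0.0,0.15,0,0,0,0,0.08,0.8,0.15,0,0,0,0,0.08,1.6,0.15,0,0,0,0,0.08,2.4,0.15,0,0,0,0,0.08,3.2,0.15,0,0,0,0,0.08,3.2,0.15,0,0,0,0]'

```text
clock: 5.5
eef_pos: [636.9, -11.4, 158.1]
tool_rot: [-2.621, 0.001, -2.966]
force: [0.4, 0.8, -1.5]
width: 13.1
gripper_force: 59.4
```

```bash
python3 - <<'E'
from h import *
P,r,s=cur();print(slot()@(P-O),slot()@s['force'],s['torque'],s['force'],delta(ins(50)[0],ins(50)[1]))
E
```

```text
[ 0.35310692 40.96640339 89.23555511] [ 0.52312679 -0.96138557 -1.39511192] [ 0.74440222  0.14540233 -0.02824887] [ 0.39307025  0.80525002 -1.53014029] [-0.033, 3.923, 0.05, 0.003, 0.004, 0.005]
```

Free so far (no contact forces). Continue home.

step_arm --commands '[0,0.7,0,0,0,0,0,0,1.4,0,0,0,0,0,0,2.1,0,0,0,0,0,0,2.8,0,0,0,0,0,0,3.4,0,0,0,0,0,0,3.8,0,0,0,0,0,0,4.0,0,0,0,0,0,0,4.1,0,0,0,0,0,0,4.1,0,0,0,0,0]'

```text
clock: 6.4
eef_pos: [631.3, 21.2, 138.8]
tool_rot: [-2.62, 0.003, -2.969]
force: [0.6, -0.6, -2.1]
width: 13.1
gripper_force: 59.4
```

```bash
python3 - <<'E'
from h import *
P,r,s=cur();print(slot()@(P-O),slot()@s['force'],s['torque'],s['force'],delta(ins(50)[0],ins(50)[1]))
E
```

```text
[ 0.3087482  40.74905701 50.93634167] [ 0.47871899 -2.12182634 -0.47016262] [0.71698222 0.14300666 0.01817531] [ 0.58202328 -0.56373511 -2.07263683] [-0.019, 0.094, 0.015, 0.002, 0.004, 0.002]
```

step_arm --commands '[0,0.1,0,0,0,0,0,0,0.2,0,0,0,0,0,0,0.3,0,0,0,0,0,0,0.3,0,0,0,0,0]'

```text
clock: 6.8
eef_pos: [631.2, 21.8, 138.4]
tool_rot: [-2.616, 0.003, -2.97]
force: [0.2, -4.1, 4.2]
width: 13.0
gripper_force: 60.0
```

```bash
python3 - <<'E'
from h import *
P,r,s=cur();print(slot()@(P-O),slot()@s['force'],s['torque'])
E
```

```text
[ 0.30198035 40.7565176  50.21330397] [-0.46654717  1.64265433  5.63924403] [-0.67629739 -0.01490617 -0.08536543]
```

step_arm --commands '[0,0.2,0,0,0,0,0.4,0,0.1,0,0,0,0,0.4,0,0.1,-0.5,0,0,0,0.4,0,0.1,-2,0,0,0,0.4,0,0.1,-4,0,0,0,0.4,0,0.1,-7,0,0,0,0.4,0,0.1,-10,0,0,0,0.4,0,0.1,-12,0,0,0,0.4,0,0.1,-12,0,0,0,0.4]'

```text
clock: 7.7
eef_pos: [621.3, 87.7, 244.1]
tool_rot: [-2.624, 0.009, -2.965]
force: [-0.5, -0.7, 0.3]
width: 34.1
gripper_force: 0.0
```

```bash
python3 - <<'E'
from h import *
a=snap('scene','s3');b=snap('side','d3')
A=a['image'][130:290,200:400];B=b['image'][130:300,190:400]
cv2.imwrite('pics/c3.png',np.hstack([cv2.resize(A,(400,320)),cv2.resize(B,(400,320))])[:,:,::-1])
S=slot()
for nm,d in(('s',a),('d',b)):
    Q=cloud(d);q=(Q-O)@S.T;hsv=cv2.cvtColor(d['image'],cv2.COLOR_RGB2HSV)
    g=(cv2.inRange(hsv,(40,80,40),(85,255,255))>0)&(abs(q[...,0])<110)&(q[...,2]>-60)&(q[...,2]<260)&(abs(q[...,1])<80)
    t=g&(q[...,1]>30)&(q[...,1]<44);p=q[t]
    print('top',t.sum(),np.percentile(p,[1,50,99],axis=0).round(1).tolist())
    r=((cv2.inRange(hsv,(0,120,60),(8,255,255))>0)|(cv2.inRange(hsv,(170,120,60),(180,255,255))>0))&(q[...,0]<-80)&(q[...,0]>-220)&(abs(q[...,2]-112)<30)&(abs(q[...,1])<30)
    if r.sum(): print('crank',r.sum(),np.percentile(q[r],[1,50,99],axis=0).round(1).tolist())
bar=O+S.T@np.array([-152,0,112]);print(bar)
print(delta(bar+[0,0,61],tool(-u,-up)),delta(bar+[0,0,-19],tool(-u,-up)),cur()[0])
E
```

```text
top 726 [[-61.8, 30.2, 3.1], [2.1, 32.8, 79.9], [61.8, 35.6, 101.6]]
crank 163 [[-189.2, -4.2, 109.0], [-147.9, 5.8, 117.6], [-110.4, 9.7, 121.6]]
top 893 [[-56.3, 30.1, 4.0], [-0.5, 32.7, 42.0], [51.1, 40.5, 99.1]]
crank 171 [[-190.7, -0.6, 102.9], [-150.7, 6.5, 108.8], [-109.0, 11.7, 118.1]]
[493.51567399 -76.71854111 134.        ]
[15.259, -9.57, 10.764, -0.521, 0.004, 0.003] [15.286, -5.587, 17.702, -0.521, 0.004, 0.003] [620.05888609  84.15273453 241.21763699]
```

View pics/c3.png

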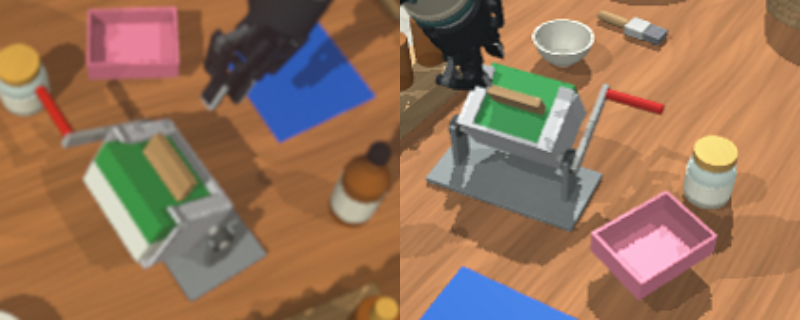

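step_arm --commands '[3,-1.5,0,-0.12,0,0,0.4,6,-3.5,1,-0.25,0,0,0.45,9,-5.5,3,-0.38,0,0,0.5,12,-8,6.5,-0.5,0,0,0.5,15.26,-9.57,10.7,-0.521,0.004,0.003,0.5,15.26,-9.57,10.7,-0.521,0.004,0.003,0.5,15.26,-9.57,10.7,-0.521,0.004,0.003,0.5,15.26,-9.57,10.7,-0.521,0.004,0.003,0.5]'

```text
clock: 8.6
eef_pos: [494.0, -75.6, 195.3]
tool_rot: [3.141, 0.0, -2.972]
force: [1.2, 0.5, 0.1]
width: 42.7
gripper_force: 0.0
```

```bash
python3 - <<'E'
from h import *
bar=O+slot().T@np.array([-152,0,112])
print(delta(bar+[0,0,-19],tool(-u,-up)),cur()[0])
d=snap('wrist','w2');Q=cloud(d);q=(Q-O)@slot().T;hsv=cv2.cvtColor(d['image'],cv2.COLOR_RGB2HSV)
r=((cv2.inRange(hsv,(0,120,60),(8,255,255))>0)|(cv2.inRange(hsv,(170,120,60),(180,255,255))>0))&(abs(Q[...,2]-138)<15)
print(r.sum(),np.median(Q[r],axis=0),cv2.minAreaRect(Q[r][:,:2].astype(np.float32)),np.percentile(Q[r][:,2],[5,95]))
E
```

```text
[0.071, -0.099, 8.028, 0.0, 0.0, 0.001] [494.03125322 -75.63655032 195.27800396]
3032 [493.16310219 -77.89715325 140.04051618] ((497.87957763671875, -77.40464782714844), (85.3342514038086, 15.947647094726562), 9.61191177368164) [134.86243182 141.72375552]
```

step_arm --commands '[0,-0.22,3,0,0,0,0.5,0,-0.22,5.5,0,0,0,0.5,0,-0.22,7.3,0,0,0,0.5,0,-0.22,8,0,0,0,0.5,0,-0.22,8,0,0,0,0.35,0,-0.22,8,0,0,0,0.2,0,-0.22,8,0,0,0,0.1,0,-0.22,8,0,0,0,0,0,-0.22,8,0,0,0,0]'

```text
clock: 9.55
eef_pos: [494.6, -76.9, 116.3]
tool_rot: [3.141, 0.002, -2.971]
force: [-0.8, 6.1, -0.7]
width: 14.1
gripper_force: 58.5
```

```bash
python3 - <<'E'
from h import *
P,r,s=cur();print(P,s['force'],s['width'])
t=[np.array([112*(np.cos(np.pi/6)-np.cos(np.pi/6+a)),-112*(np.sin(np.pi/6+a)-.5)])/10 for a in np.linspace(0,2*np.pi/3,31)]
print([x.round(2).tolist() for x in t])
E
```

```text
[494.64270789 -76.87828608 116.31052274] [-0.7804637   6.06611341 -0.72043719] 14.093567207109988
[[0.0, 0.0], [0.41, -0.66], [0.87, -1.3], [1.38, -1.89], [1.92, -2.46], [2.5, -2.98], [3.12, -3.46], [3.76, -3.9], [4.44, -4.29], [5.14, -4.63], [5.87, -4.92], [6.61, -5.17], [7.37, -5.36], [8.14, -5.49], [8.92, -5.57], [9.7, -5.6], [10.48, -5.57], [11.26, -5.49], [12.03, -5.36], [12.79, -5.17], [13.53, -4.92], [14.25, -4.63], [14.96, -4.29], [15.63, -3.9], [16.28, -3.46], [16.9, -2.98], [17.48, -2.46], [18.02, -1.89], [18.53, -1.3], [18.98, -0.66], [19.4, -0.0]]
```

step_arm --commands '[0,0.2,-0.32,0,0,0,0,0,0.41,-0.66,0,0,0,0,0,0.87,-1.3,0,0,0,0,0,1.38,-1.89,0,0,0,0,0,1.92,-2.46,0,0,0,0,0,2.5,-2.98,0,0,0,0,0,3.12,-3.46,0,0,0,0,0,3.76,-3.9,0,0,0,0,0,4.44,-4.29,0,0,0,0,0,5.14,-4.63,0,0,0,0]'

```text
clock: 10.55
eef_pos: [487.0, -32.7, 163.4]
tool_rot: [-3.134, 0.003, -2.975]
force: [4.0, -10.1, 4.6]
width: 13.6
gripper_force: 58.6
```

```bash
python3 - <<'E'
from h import *
P,r,s=cur();print(P,s['force'],s['width'])
b=P+[0,0,19]-O;print(b@u,b@n,b[2],np.hypot(b@n,b[2]),np.degrees(np.arctan2(b[2],-(b@n)))-30)
for k in(50,60,80,100,120):
  a=np.radians(k);t=O+slot(a).T@np.array([b@u,0,112])-[0,0,19];print(k,delta(t,tool(-u,-up)))
E
```

```text
[487.02383132 -32.71388555 163.43627316] [  3.97529735 -10.07159403   4.56789632] 13.608583976551458
-150.98471473232934 -52.52549703658207 104.43627315873113 116.90108207465444 33.30020852955208
50 [0.008, 3.303, -0.611, -0.008, 0.003, -0.003]
60 [0.014, 5.247, -0.796, -0.008, 0.003, -0.003]
80 [0.027, 9.082, -0.15, -0.008, 0.003, -0.003]
100 [0.043, 12.465, 1.77, -0.008, 0.003, -0.003]
120 [0.059, 14.988, 4.73, -0.008, 0.003, -0.003]
```

step_arm --commands '[0,0.73,-0.29,0,0,0,0,0,1.47,-0.54,0,0,0,0,0,2.23,-0.73,0,0,0,0,0,3.0,-0.86,0,0,0,0,0,3.78,-0.94,0,0,0,0,0,4.56,-0.97,0,0,0,0,0,5.34,-0.94,0,0,0,0,0,6.12,-0.86,0,0,0,0,0,6.89,-0.73,0,0,0,0,0,7.65,-0.54,0,0,0,0]'

```text
clock: 11.55
eef_pos: [473.9, 44.9, 169.9]
tool_rot: [-3.136, 0.004, -2.974]
force: [4.0, -5.3, -6.2]
width: 13.8
gripper_force: 65.2
```

step_arm --commands '[0,0.74,0.25,0,0,0,0,0,1.46,0.54,0,0,0,0,0,2.17,0.88,0,0,0,0,0,2.84,1.27,0,0,0,0,0,3.49,1.71,0,0,0,0,0,4.11,2.19,0,0,0,0,0,4.69,2.71,0,0,0,0,0,5.23,3.28,0,0,0,0,0,5.74,3.87,0,0,0,0,0,6.19,4.51,0,0,0,0]'

```text
clock: 12.55
eef_pos: [463.0, 107.9, 121.8]
tool_rot: [-3.14, 0.002, -2.974]
force: [5.2, -3.1, 3.1]
width: 13.8
gripper_force: 75.5
```

```bash
python3 - <<'E'
from h import *
P,r,s=cur();print(P,s['force'],s['width'])
b=P+[0,0,15]-O;print(b@u,b@n,b[2],np.hypot(b@n,b[2]),np.degrees(np.arctan2(b[2],-(b@n)))-30)
E
```

```text
[463.02842045 107.9134993  121.7825334 ] [ 5.24817772 -3.07416536  3.08670919] 13.778768571019707
-150.94285364388503 90.13437595009555 58.78253339580593 107.60851249014736 116.88899487589782
```

Push on to the stop, watching the force.

step_arm --commands '[0,0.2,0.3,0,0,0,0,0,0.4,0.65,0,0,0,0,0,0.45,0.8,0,0,0,0,0,0.45,0.8,0,0,0,0]'

```text
clock: 12.95
eef_pos: [462.2, 113.0, 113.4]
tool_rot: [-3.141, 0.001, -2.973]
force: [5.9, -0.7, -4.3]
width: 13.7
gripper_force: 76.1
```

```bash
python3 - <<'E'
from h import *
P,r,s=cur();print(P,s['force'],s['width'])
b=P+[0,0,15]-O;print(b@u,b@n,b[2],np.hypot(b@n,b[2]),np.degrees(np.arctan2(b[2],-(b@n)))-30)
E
```

```text
[462.15297995 113.01605568 113.44820107] [ 5.92622678 -0.74307221 -4.29067658] 13.745145589523032
-150.94605181575815 95.31148590568276 50.448201072767176 107.83923375575102 122.10781005301507
```

step_arm --commands '[0,0,0,0,0,0,0.15,0,0,0,0,0,0,0.3,0,0,0,0,0,0,0.5,0,0,0,0,0,0,0.5,0,0,-2,0,0,0,0.5,0,0,-5,0,0,0,0.5,0,0,-9,0,0,0,0.5,0,0,-13,0,0,0,0.5,0,0,-14,0,0,0,0.5]'

```text
clock: 13.85
eef_pos: [462.5, 113.7, 257.4]
tool_rot: [3.142, 0.006, -2.972]
force: [0.7, 0.1, 0.0]
width: 42.5
gripper_force: 0.0
```

```bash
python3 - <<'E'
from h import *
a=snap('scene','s4');b=snap('side','d4')
A=a['image'][130:290,200:400];B=b['image'][130:300,190:400]
cv2.imwrite('pics/c4.png',np.hstack([cv2.resize(A,(400,320)),cv2.resize(B,(400,320))])[:,:,::-1])
al=2*np.pi/3;S=slot(al);print(S.round(2).tolist())
for nm,d in(('s',a),('d',b)):
    Q=cloud(d);q=(Q-O)@S.T;hsv=cv2.cvtColor(d['image'],cv2.COLOR_RGB2HSV)
    r=((cv2.inRange(hsv,(0,120,60),(8,255,255))>0)|(cv2.inRange(hsv,(170,120,60),(180,255,255))>0))&(q[...,0]<-80)&(q[...,0]>-220)&(abs(q[...,2]-112)<40)&(abs(q[...,1])<40)
    if r.sum(): print('crank',r.sum(),np.percentile(q[r],[1,50,99],axis=0).round(1).tolist())
    m=(hsv[...,2]<75)&(abs(q[...,0])<48)&(abs(q[...,2]-50)<25)&(q[...,1]<-45)&(q[...,1]>-85)
    if m.sum(): print('rib',m.sum(),np.percentile(q[m],[1,50,99],axis=0).round(1).tolist())
    m=(hsv[...,2]>120)&(hsv[...,1]<50)&(abs(q[...,0])<48)&(q[...,2]<110)&(q[...,2]>3)&(q[...,1]<-25)&(q[...,1]>-45)
    if m.sum(): print('floor',m.sum(),np.percentile(q[m],[1,50,99],axis=0).round(1).tolist())
    g=(cv2.inRange(hsv,(40,80,40),(85,255,255))>0)&(abs(q[...,0])<80)&(abs(q[...,1])<60)&(q[...,2]>0)&(q[...,2]<110)
    if g.sum(): print('green',g.sum(),np.percentile(q[g],[1,50,99],axis=0).round(1).tolist())
P=O+S.T@np.array([0,-130,50]);print(P,delta(P,tool(-u,S[1])),cur()[0])
E
```

```text
[[0.99, 0.17, -0.0], [-0.08, 0.49, -0.87], [-0.15, 0.85, 0.5]]
crank 159 [[-190.4, -10.9, 104.2], [-149.3, -6.5, 112.9], [-111.8, 0.1, 119.7]]
rib 156 [[-37.3, -70.7, 50.8], [4.6, -67.7, 56.6], [37.7, -49.6, 61.2]]
floor 1186 [[-47.1, -39.8, 3.7], [1.5, -34.2, 61.4], [45.3, -28.5, 101.5]]
green 40 [[-55.0, 6.5, 88.4], [53.3, 18.8, 100.8], [63.2, 40.4, 101.9]]
crank 218 [[-191.5, -7.7, 109.8], [-151.6, -2.5, 118.6], [-109.3, 6.6, 123.2]]
rib 272 [[-43.7, -68.1, 52.8], [-5.3, -57.7, 60.2], [34.8, -45.4, 64.6]]
floor 319 [[-46.7, -39.7, 6.8], [-2.4, -31.6, 84.3], [47.4, -25.1, 104.2]]
green 682 [[-69.1, 5.4, 76.9], [-10.2, 23.0, 100.6], [59.6, 41.2, 104.9]]
[630.65600552  23.11148675 215.58330249] [-15.144, -11.685, 4.0, -0.524, 0.003, 0.0] [461.62989311 112.87630201 255.08850061]
```

View pics/c4.png

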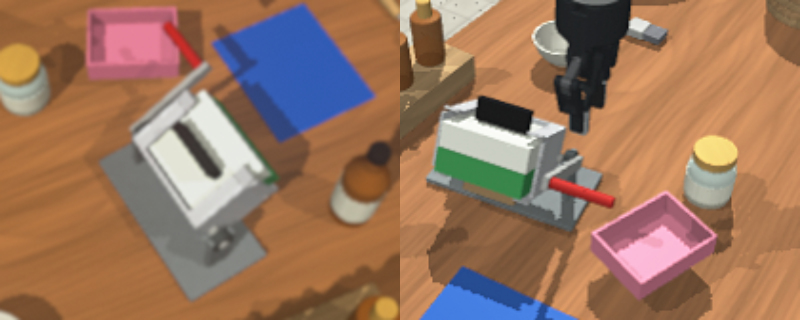

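step_arm --commands '[-3,-2.3,0,-0.1,0,0,0.5,-7,-5,0.5,-0.23,0,0,0.5,-10.5,-8,1.5,-0.36,0,0,0.5,-13.5,-10.5,3,-0.48,0,0,0.5,-15.1,-11.6,3.9,-0.524,0.003,0,0.5,-15.1,-11.6,3.9,-0.524,0.003,0,0.5,-15.1,-11.6,3.9,-0.524,0.003,0,0.5,-15.1,-11.6,3.9,-0.524,0.003,0,0.5]'

```text
clock: 14.75
eef_pos: [628.0, 26.1, 214.9]
tool_rot: [2.617, -0.005, -2.968]
force: [-0.1, 0.2, 0.6]
width: 43.0
gripper_force: 0.0
```

```bash
python3 - <<'E'
from h import *
al=2*np.pi/3;S=slot(al)
d=snap('wrist','w3');Q=cloud(d);q=(Q-O)@S.T;hsv=cv2.cvtColor(d['image'],cv2.COLOR_RGB2HSV)
m=(hsv[...,2]<75)&(abs(q[...,0])<48)&(abs(q[...,2]-50)<25)&(q[...,1]<-60)&(q[...,1]>-75)
p=q[m];print('rib',m.sum(),cv2.minAreaRect(p[:,[0,2]].astype(np.float32)),np.median(p[:,1]))
m=(hsv[...,1]<50)&(abs(q[...,0])<48)&(q[...,2]<110)&(q[...,2]>3)&(q[...,1]<-25)&(q[...,1]>-45)
p=q[m];print('floor',np.percentile(p,[2,50,98],axis=0).round(1).tolist())
P=O+S.T@np.array([0,-37.5,50]);print(delta(P,tool(-u,S[1])),cur()[0],S@(cur()[0]-O))
E
```

```text
rib 2468 ((-0.6635704040527344, 52.662445068359375), (14.2266845703125, 79.18195343017578), 89.51396942138672) -68.13296697494931
floor [[-46.7, -37.9, 4.7], [-6.9, -34.4, 43.7], [44.7, -30.7, 98.9]]
[-0.229, -0.282, 9.079, -0.0, -0.005, 0.002] [628.28518003  26.05103636 215.52150112] [  -1.84164803 -128.29798686   52.82437049]
```

step_arm --commands '[-0.13,-0.1,3,0,-0.005,0,0.5,-0.13,-0.1,6,0,-0.005,0,0.5,-0.13,-0.1,8,0,-0.005,0,0.5,-0.13,-0.1,9,0,-0.005,0,0.5,-0.13,-0.1,9,0,-0.005,0,0.35,-0.13,-0.1,9,0,-0.005,0,0.2,-0.13,-0.1,9,0,-0.005,0,0,-0.13,-0.1,9,0,-0.005,0,0,-0.13,-0.1,9,0,-0.005,0,0]'

```text
clock: 15.7
eef_pos: [623.8, 67.3, 137.8]
tool_rot: [2.618, 0.003, -2.975]
force: [-1.0, -0.1, 5.9]
width: 12.9
gripper_force: 60.3
```

```bash
python3 - <<'E'
from h import *
S=slot(2*np.pi/3);P,r,s=cur();print(S@(P-O),S@s['force'],s['width'])
E
```

```text
[  0.67146104 -40.25460588  49.78849463] [-1.00285303 -5.10479317  2.97884861] 12.911295520579339
```

step_arm --commands '[0,0,-0.2,0,0,0,0,0,0,-0.3,0,0,0,0,0,0.4,-0.3,0,0,0,0,0,0.9,-0.3,0,0,0,0,0,1.5,-0.3,0,0,0,0,0,2.0,-0.3,0,0,0,0,0,2.0,-0.3,0,0,0,0]'

```text
clock: 16.4
eef_pos: [620.2, 84.0, 149.5]
tool_rot: [2.618, 0.002, -2.973]
force: [-0.1, 0.2, -2.1]
width: 12.8
gripper_force: 59.2
```

```bash
python3 - <<'E'
from h import *
S=slot(2*np.pi/3);P,r,s=cur();print(S@(P-O),S@s['force'],s['torque'],s['width'])
E
```

```text
[ -0.07086474 -41.94063046  70.45603273] [-0.04423957  1.91360066 -0.88723281] [-0.73657251 -0.14481668 -0.00165083] 12.805582917735304
```

Only the tray's weight on the wrist: it slides freely. Draw on.

step_arm --commands '[0,0.7,0,0,0,0,0,0,1.5,0,0,0,0,0,0,2.5,0,0,0,0,0,0,3.5,0,0,0,0,0,0,4.5,0,0,0,0,0,0,5.5,0,0,0,0,0,0,6.5,0,0,0,0,0,0,8,0,0,0,0,0,0,10,0,0,0,0,0,0,11,0,0,0,0]'

```text
invalid input
```

```bash
python3 - <<'E'
from h import *
S=slot(2*np.pi/3);P,r,s=cur();print(S@(P-O),S@s['force'],s['torque'],s['width'])
for z in (190,120,44): print(delta([478.5,291.5,z],heading(185.6)))
E
```

```text
[ -0.07086474 -41.94063046  70.45603273] [-0.04423957  1.91360066 -0.88723281] [-0.73657251 -0.14481668 -0.00165083] 12.805582917735304
[10.478, 21.809, 7.901, 0.523, -0.017, 0.07]
[10.489, 18.309, 13.963, 0.523, -0.017, 0.07]
[10.501, 14.509, 20.545, 0.523, -0.017, 0.07]
```

step_arm --commands '[0,0.7,0,0,0,0,0,0,1.5,0,0,0,0,0,0,2.5,0,0,0,0,0,0,3.5,0,0,0,0,0,0,4.5,0,0,0,0,0,0,5.5,0,0,0,0,0,0,6.5,0,0,0,0,0,0,8,0,0,0,0,0,0,10,0,0,0,0,0,0,11,0,0,0,0,0]'

```text
clock: 17.4
eef_pos: [603.8, 180.2, 205.9]
tool_rot: [2.617, 0.002, -2.972]
force: [-0.1, -0.2, -2.1]
width: 13.0
gripper_force: 59.1
```

```bash
python3 - <<'E'
from h import *
S=slot(2*np.pi/3);P,r,s=cur();print(P,S@(P-O),S@s['force'],s['torque'],s['width'])
for z in (190,120,44): print(delta([478.5,291.5,z],heading(185.6)))
E
```

```text
[603.79261317 180.1933673  205.85049062] [-1.27104388e-02 -4.18899622e+01  1.83145438e+02] [-0.1281038   1.71536006 -1.17154331] [-0.81763102 -0.11796536  0.01568532] 12.999014144917055
[10.47, 10.545, 7.911, 0.525, -0.017, 0.071]
[10.487, 7.036, 13.968, 0.525, -0.017, 0.071]
[10.506, 3.226, 20.544, 0.525, -0.017, 0.071]
```

step_arm --commands '[2,2,1,0.1,0,0.01,0,4.5,4.5,2.5,0.22,-0.01,0.03,0,7,7,4.5,0.35,-0.01,0.05,0,9,9,6.5,0.45,-0.015,0.06,0,10.47,10.55,7.9,0.525,-0.017,0.071,0,10.47,10.55,7.9,0.525,-0.017,0.071,0,10.47,10.55,7.9,0.525,-0.017,0.071,0,10.47,10.55,7.9,0.525,-0.017,0.071,0]'

```text
clock: 18.2
eef_pos: [479.9, 287.6, 188.2]
tool_rot: [-3.14, -0.001, -3.048]
force: [0.4, 0.9, -3.6]
width: 12.9
gripper_force: 59.7
```

```bash
python3 - <<'E'
from h import *
print(cur()[0],delta([478.5,291.5,46],heading(185.6)))
a=snap('scene','s5');b=snap('side','d5')
A=a['image'][100:290,200:420];B=b['image'][130:330,170:400]
cv2.imwrite('pics/c5.png',np.hstack([cv2.resize(A,(400,345)),cv2.resize(B,(400,345))])[:,:,::-1])
E
```

```text
[479.91527122 287.63492978 188.19702167] [0.095, 0.425, 14.219, -0.002, -0.001, -0.004]
```

View pics/c5.png

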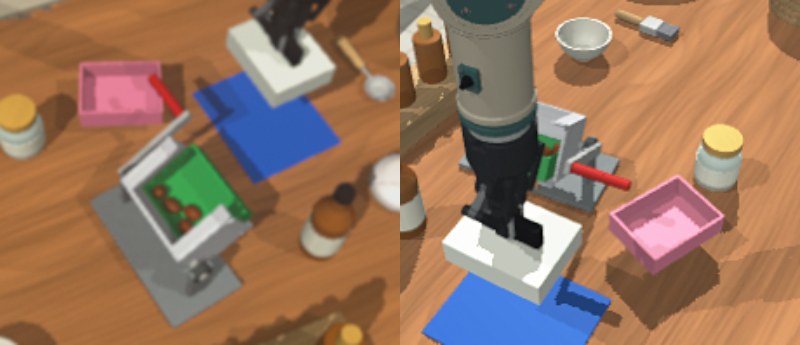

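step_arm --commands '[0.1,0.2,3,0,0,0,0,0.1,0.2,6,0,0,0,0,0.1,0.2,9,0,0,0,0,0.1,0.2,11.5,0,0,0,0,0.1,0.2,12.8,0,0,0,0,0.1,0.2,13.3,0,0,0,0,0.1,0.2,13.7,0,0,0,0,0.1,0.2,13.7,0,0,0,0]'

```text
clock: 19.1
eef_pos: [478.8, 290.0, 51.6]
tool_rot: [-3.14, 0.0, -3.047]
force: [0.1, -0.8, -2.5]
width: 12.7
gripper_force: 59.7
```

step_arm --commands '[0,0,0.15,0,0,0,0,0,0,0.3,0,0,0,0,0,0,0.45,0,0,0,0,0,0,0.6,0,0,0,0,0,0,0.6,0,0,0,0]'

```text
clock: 19.6
eef_pos: [478.4, 290.2, 47.1]
tool_rot: [-3.14, 0.001, -3.046]
force: [-3.2, -1.8, 13.8]
width: 12.7
gripper_force: 62.2
```

Contact with the mat; release and retreat.

step_arm --commands '[0,0,-0.1,0,0,0,0,0,0,-0.1,0,0,0,0.15,0,0,-0.1,0,0,0,0.3,0,0,-0.1,0,0,0,0.5,0,0,-1,0,0,0,0.5,0,0,-4,0,0,0,0.5,0,0,-8,0,0,0,0.5,0,0,-12,0,0,0,0.5,0,0,-16,0,0,0,0.5,0,0,-18,0,0,0,0.5]'

```text
clock: 20.6
eef_pos: [479.5, 291.3, 229.2]
tool_rot: [3.141, 0.004, -3.047]
force: [1.3, -0.0, 0.5]
width: 43.0
gripper_force: 0.0
```

```bash
python3 - <<'E'
from h import *
print(cur()[0],cur()[2]['width'])
a=snap('scene','s6');b=snap('side','d6');w=snap('wrist','w6')
A=a['image'][100:290,200:420];B=b['image'][130:330,170:400]
cv2.imwrite('pics/c6.png',np.hstack([cv2.resize(A,(400,345)),cv2.resize(B,(400,345))])[:,:,::-1])
al=2*np.pi/3;S=slot(al);M=np.array([u,n,up])
for nm,d in(('s',a),('d',b),('w',w)):
    Q=cloud(d);q=(Q-O)@S.T;hsv=cv2.cvtColor(d['image'],cv2.COLOR_RGB2HSV)
    m=(hsv[...,1]<50)&(hsv[...,2]>120)&(abs(Q[...,0]-478)<110)&(abs(Q[...,1]-291)<90)&(abs(Q[...,2]-40)<6)
    if m.sum()>50: print('white',cv2.minAreaRect(Q[m][:,:2].astype(np.float32)),np.median(Q[m][:,2]))
    g=(cv2.inRange(hsv,(40,80,40),(85,255,255))>0)&(abs(q[...,0])<80)&(abs(q[...,1])<60)&(q[...,2]>-10)&(q[...,2]<120)
    if g.sum()>50: print('green',g.sum(),np.percentile(q[g],[1,50,99],axis=0).round(1).tolist())
E
```

```text
[479.54040834 291.31398795 229.21686009] 43.01570083384457
white ((475.42230224609375, 290.8188781738281), (134.58029174804688, 103.41938781738281), 5.6005401611328125) 40.325134545576134
green 1251 [[-65.8, 0.7, 2.1], [-25.7, 33.4, 62.2], [62.1, 38.1, 100.2]]
white ((474.987548828125, 289.9373779296875), (132.25587463378906, 102.4268569946289), 5.959253787994385) 39.75617377702338
green 265 [[-69.5, 2.8, 1.1], [-53.5, 17.3, 98.0], [60.0, 38.2, 102.4]]
white ((478.344970703125, 289.0203857421875), (130.3250274658203, 100.26806640625), 5.354440212249756) 39.40866316086749
green 5644 [[-66.0, 2.6, 0.3], [-19.5, 15.3, 97.5], [61.4, 38.1, 100.0]]
```

View pics/c6.png

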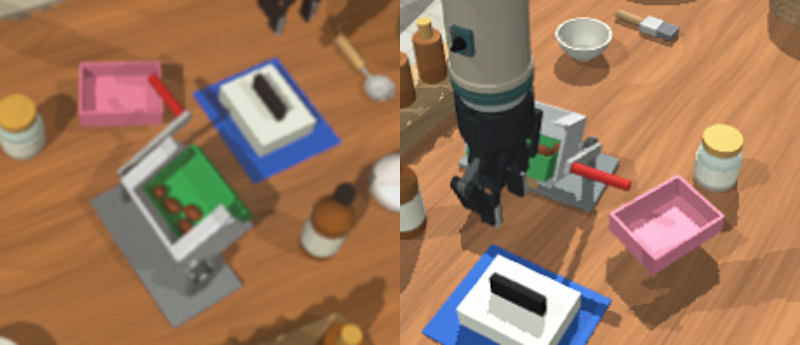

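```bash
python3 - <<'E'
from h import *
print(delta([600,190,290],heading(189.7)))
w=pickle.load(open('pics/w6.pkl','rb'));cv2.imwrite('pics/w6v.png',w['image'][:,:,::-1])
E
```

```text
[-11.105, -11.179, -6.29, -0.001, 0.002, -0.074]
```

View pics/w6v.png

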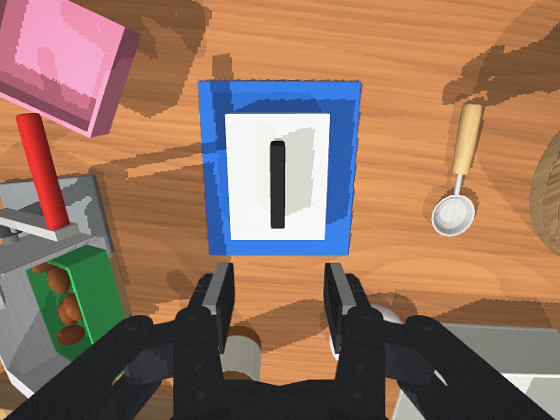

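step_arm --commands '[-4,-4,-6.3,0,0,-0.03,0.5,-8,-8,-6.3,0,0,-0.07,0.5,-11,-11,-6.3,0,0,-0.07,0.5,-11,-14,-6.3,0,0,-0.07,0.5,-11,-16,-6.3,0,0,-0.07,0.5,-11,-16,-6.3,0,0,-0.07,0.5,-11,-16,-6.3,0,0,-0.07,0.5]'

```text
clock: 21.45
eef_pos: [602.2, 141.5, 286.7]
tool_rot: [-3.14, -0.004, -2.977]
force: [-0.2, 0.4, -0.1]
width: 42.6
gripper_force: 0.0
```

```bash
python3 - <<'E'
from h import *
w=snap('wrist','w7');Q=cloud(w);q=(Q-O)@slot(2*np.pi/3).T
m=(abs(q[...,0])<75)&(q[...,2]>-5)&(q[...,2]<105)&(abs(q[...,1])<45)
v,uu=np.where(m);v0,v1,u0,u1=v.min(),v.max(),uu.min(),uu.max();print(v0,v1,u0,u1)
cv2.imwrite('pics/w7v.png',w['image'][v0:v1,u0:u1,::-1])
E
```

```text
116 284 143 284
```

View pics/w7v.png

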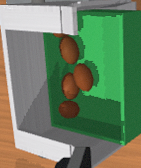

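```bash
python3 - <<'E'
from h import *
for f in('w6','w7','s6'):
    w=pickle.load(open(f'pics/{f}.pkl','rb'));Q=cloud(w);q=(Q-O)@slot(2*np.pi/3).T;hsv=cv2.cvtColor(w['image'],cv2.COLOR_RGB2HSV)
    m=((hsv[...,0]<20)&(hsv[...,1]>90)&(abs(q[...,0])<66)&(q[...,2]>-3)&(q[...,2]<100)&(q[...,1]<36)&(q[...,1]>-20))
    p=q[m];H=np.zeros((13,11),int)
    np.add.at(H,(((p[:,0]+66)//10.2).astype(int).clip(0,12),(p[:,2]//10).astype(int).clip(0,10)),1)
    print(f,m.sum());print(H[:,:8])
E
```

```text
w6 1548
[[  0   0   0   0   0   0   0   0]
 [  0  10  37   0   0   0   0   0]
 [  0  54  66   0   0   0   0   0]
 [  0 105  97   0   0   0   0   0]
 [  0  32 157   0   0   0   0   0]
 [  0   6  54  52   0   0   0   0]
 [  0   3  10 109  50   0   0   0]
 [  0  56   0  34  71   0   0   0]
 [  0  50  29   5  15   0   0   0]
 [  1  54  16   0   0   0   0   0]
 [  1 137 147   0   0   0   0   0]
 [  0  21  69   0   0   0   0   0]
 [  0   0   0   0   0   0   0   0]]
w7 1433
[[  0   0   0   0   0   0   0   0]
 [  0   0   0   0   0   0   0   0]
 [  0  37   9   0   0   0   0   0]
 [  9  84  57   0   0   0   0   0]
 [  2  64 100   0   0   0   0   0]
 [  1  26  49  27   0   0   0   0]
 [  0   6  22 114  38   0   0   0]
 [  4  96  25  73  75   0   0   0]
 [  7  70  61  26  15   0   0   0]
 [  0  55  14   0   0   0   0   0]
 [  0 105  82   0   0   0   0   0]
 [  0  27  53   0   0   0   0   0]
 [  0   0   0   0   0   0   0   0]]
s6 179
[[ 0  0  0  0  0  0  0  0]
 [ 3 10  5  0  0  0  0  0]
 [ 1 13  3  0  0  0  0  0]
 [ 1 13  3  0  0  0  0  0]
 [ 2 13  9  0  0  0  0  0]
 [ 0  6  4  1  0  0  0  0]
 [ 0  1  4 13  3  0  0  0]
 [ 1  9 12 13  8  0  0  0]
 [ 2 14  6  6  0  0  0  0]
 [ 0  0  0  0  0  0  0  0]
 [ 0  0  0  0  0  0  0  0]
 [ 0  0  0  0  0  0  0  0]
 [ 0  0  0  0  0  0  0  0]]
```

```bash
python3 -c "
from cell import ctrl;print(ctrl.finish_job())"
```

```text
the job is handed in; nothing more can be done
None
```

The job is handed in at about 21.5 s: the cradle is turned fully over, the green tray is home in it with all five nuts (counted from the wrist and scene depth data, two of them partly overlapping), and the white tray lies mouth-down in the middle of the blue mat.

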